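# Let the bell jar down on its ratchet hoist

## Task

The glass bell jar hangs on its hand-wound hoist, held up by the pawl. Throw the release lever, take the load on the crank so that the pawl lifts out, and let the crank turn back slowly until the jar rests gently on its rubber gasket with its own weight, neither dropped nor forced down. Then put the lever back so that the pawl lies on the ratchet wheel again and let go; do not touch the jar or its carrier, and leave the things around where they stand.

Things in the scene. Friction and masses are not known exactly. Their poses are not given: they have to be found in the camera images.
- hoist: bell-jar stand, fixed to the bench: white foot 200 x 370 x 14 mm, aluminium column 50 mm square, 0.47 m tall, grey gearbox with a steel plate on its side. Origin on the bench under the crank axis, in the plate's plane. -y points out of the plate along the crank shaft, +y to column (50 to 100 mm) and jar (axis 215 mm), z up; turned up to 0.3 rad from the world axes
- crank_axis (a point): point on the crank's level axis, 165 mm above the bench, 128 mm out from the plate (hoist -y), level with the place to hold the handle; fixed. The wheel, pawl and lever sit within 41 mm of the plate, the crank arm 44 to 52 mm out
- crank_grip (a point): place to hold the yellow crank handle, on its centre line, 70 mm from the crank axis. The handle is a round sleeve 26 mm thick, 54 to 160 mm out from the plate, parallel to hoist y; it spins freely on its spindle, so a gripper can keep its attitude all the way round. The hanging load pulls it back along its circle with about 4 to 7 N
- crank (a joint): crank angle, rad, about hoist +y: growing raises the jar, 14 mm per rad (handle at the top of its circle moves towards hoist +x); the jar's weight drives it towards smaller values. About 4.6 at the start, -0.3 to -0.9 with the jar down; at 0 the jar's rim is 60 mm above the bench and the handle stands 2.14 rad from straight up towards hoist +x
- jar_rim (a point): centre of the glass jar's lower rim (174 mm across, 190 mm high). Below it a black rubber ring, the gasket, lies on the steel base plate, its top 48 to 56 mm above the bench (it varies), so the landing must be felt: the pull at the crank handle fades to nothing over some 2 mm of handle travel; pushing on presses the glass with five times the push
- jar_carriage: the glass bell jar with the arm, collar and rack that carry it on the column, one sliding part of 2.6 to 3.7 kg. Its origin is a mere reference: 8 mm above the hoist's origin when the jar rim is 60 mm above the bench, rising with the jar, which hangs with its rim about 124 mm above the bench at the start
- lever (a joint): red release lever, rad: 0 = hold (knob up), 0.75 = released, at its end stop (knob down); turns about the pin, axis along hoist y; stiff, about 3 N at the knob, and stays where it is left
- lever_knob (a point): centre of the lever's red ball knob, 22 mm in diameter, on the robot's side (hoist -x) of the wheel, 30 mm out from the plate, 85 mm from the pin. It swings from 0.30 rad above level at joint 0 to 0.45 rad below level at 0.75: about 62 mm down
- lever_pin (a point): pin of lever and pawl, in the plane of the knob's travel: 45 mm towards hoist -x of the crank axis and 48 mm above it; fixed
- pawl_nose (a point): round nose (3 mm radius) of the brass pawl over the wheel. A spring joins pawl and lever: at lever 0 it presses the nose into the teeth; with the lever released it lifts the nose, but only once the crank is wound up a little (0.05 to 0.15 rad), as the loaded tooth traps it. From then on only the crank handle holds the jar
- wheel_centre (a point): centre of the 14-tooth ratchet wheel (tooth tips at 32 mm, roots at 24 mm) on the crank shaft, in the pawl's plane. The nose centre is 28 to 36 mm from it when the pawl lies on the wheel, over 50 mm when lifted
- bottle: amber solvent bottle with blue cap, 68 mm in diameter, 160 mm tall, origin under its centre; bystander
- vial_tray: white tray of small amber vials, 110 x 75 x 46 mm, origin under its centre; bystander
- gauge_box: white gauge box, 100 x 75 x 45 mm, origin under its centre; bystander

How it is judged:
By the outcome, as a careful person would: the job done as asked, in the order asked, and still so for the second after the job is handed in, with the robot touching nothing.
It also fails if it takes over 72 s, if anything falls off the work surface, if the arm or the gripper's body presses on something with over 40 N, if the wrist force passes 120 N, or if a joint passes its speed limit or range.

## Robot

A 7-joint arm with a two-finger parallel gripper is mounted at the origin on the work surface. World frame = base frame: x ahead of the robot, y to its left, z up, the work surface at z = 0. Lengths are in mm, angles in degrees, forces in N, time in s.
With the tool pointing down it reaches from about 350 to 900 mm from the base axis. Payload 8.1 kg.
Tool frame: the origin (TCP) lies midway between the tips of the shut fingers; the grasp point (between the pads) lies 19 mm behind it (bot.grip_depth is the distance from the TCP to the grasp point, in mm); z points along the fingers, y is the line along which they close (so a half turn about z gives the same grasp; the last joint's range is limited). The gripper opens to 92 mm and grips with 3 to 60 N. Pads are 19 mm wide; open, the fingers measure 130 mm over their backs; the gripper's body (75 mm by 190 mm) begins 47 mm behind the grasp point.
Start: joints at [68.434, 24.895, 1.432, 90.138, -0.665, 64.973, -4.303], TCP at [168.97, -601.74, 226.742] pointing down, gripper open.
Joint ranges: [-149.89, 149.89], [-25.12, 119.58], [-72.63, 75.52], [4.76, 147.25], [-75.54, 255.54], [6.69, 114.76], [-157.13, 157.13]. Speed limits (degrees/s): [127.2, 127.2, 172.46, 172.46, 180, 180, 180].

## Interface

Orientations are given as [roll, pitch, yaw] about the fixed x, y, z axes, in that order (R = Rz(yaw) Ry(pitch) Rx(roll)).
In Python, from rig import bot gives the robot as it stands. The module is installed in compiled form; this text tells all that it offers.
- The arm moves only by the shell command python3 -m handwheel 'ROWS' [FORCE]. ROWS is a JSON object of lists of equal length, an entry for each row: "delta_pos": the shift along the tool's x, y, z normalised to -1 to 1, where 1 is 100 mm, a list of three; "spin": the turn about the tool's z normalised to -1 to 1, where 1 is 180 degrees; "hand": the closure, from -1 (fully open) to 1 (shut). A call has 1 to 8 rows; each row is the pose to reach, as a shift and turn from the pose commanded when the call began, along the tool's axes at that moment, turning the shorter way round; what a row does not reach only later rows make up. A row lasts 1/8 s, in which the tool goes at most 62.5 mm and 10.7 degrees, less where a joint would pass 70% of its speed; a pose out of reach is approached as far as the arm can. A call with a number of a shift or a turn outside -1 to 1 is refused whole. A call with a gripper value outside its range is refused whole. The fingers move at their own pace and stop on an object; FORCE is the grip in N (left out, the last holds). Time passes only in rows, so rows that repeat a pose let the fingers close. It gives the time, the measured TCP pose, the force, the opening and the grip force at its end, in the units of the state.
- bot.get_obs(): the state, without advancing time (a new reading comes with each control period).
- bot.snapshot(name): name is "scene" or "side" or "wrist"; returns a dict with "image" (400x640x3 uint8, red, green, blue), "mtx" (3x3 intrinsics, pixels), "k1" (the pictures are not rectified: a ray, as slopes to the right and down, at radius r is drawn at 1 + k1 r^2 times it, then the intrinsics apply), "R" (3x3) and "t" (3): a world point X has camera coordinates R X + t; the wrist camera has in their place "T_tool_cam" (4x4, takes a point from camera to tool coordinates, whose origin is the TCP and whose axes are the flange's). Camera axes: x right, y down, z forward; pixel columns grow to the right and rows downward; lengths in mm; the calibration is good to about 2 mm. A picture is of the moment at which its call begins: read the wrist's pose just before it. There is no depth.
- bot.sign_off(): hands the job in; it is judged then, once.
The state is a dict: "time": time; "joint_pos": joint angles; "joint_vel": joint speeds; "effort": joint torques, N m; "tcp_pos": TCP position; "eef_rot": TCP orientation; "force": force on the tool from outside, world axes, zero at the start; "ft_torque": the same for the moment, N m; "opening": opening from 0.0 (shut) to 1.0 (fully open); "gripper_force": force on a finger pad.
Only numpy, scipy, OpenCV 4.12 (cv2) and the standard library are available. Lean on these libraries where they do the work, as an engineer would, in place of code of your own. Each camera call takes 0.05 s, during which the arm holds its last target. There are 200 camera calls.

## Working session

There is one attempt and no reset: what is moved stays moved. The work goes in short steps, Python scripts to look and compute and a shell command to move; the robot and the scene stay as the last step left them, time stands still between calls to the robot, and variables do not carry over. Pictures are saved under pics/ and viewed, at most 10 in all, crops included, and the job is handed in when it is done.

```bash
mkdir -p pics; ls; python3 - <<'E'
from rig import bot
import cv2,numpy as np
o=bot.get_obs(); print({k:np.round(v,3).tolist() for k,v in o.items()}, bot.grip_depth)
for n in ["scene","side"]:
    s=bot.snapshot(n); cv2.imwrite(f"pics/{n}0.png",s["image"][:,:,::-1]); 
    print(n,s["mtx"].round(1).tolist(),s["k1"],s["R"].round(4).tolist(),s["t"].round(1).tolist(), (-s["R"].T@s["t"]).round(0))
E
```

```text
pics
{'time': 0.0, 'joint_pos': [68.432, 24.937, 1.43, 90.19, -0.664, 64.974, -4.304], 'joint_vel': [-0.001, -0.048, 0.007, -0.041, -0.03, -0.116, -0.01], 'effort': [-0.002, -66.786, 0.984, -31.447, -0.061, 0.043, 0.0], 'tcp_pos': [168.823, -601.22, 225.933], 'eef_rot': [-179.907, 0.009, 15.686], 'force': [-0.228, 0.284, -0.151], 'ft_torque': [0.009, 0.017, -0.012], 'gripper_force': 0.0, 'opening': 0.999} 18.8
scene [[383.5, 0.0, 321.8], [0.0, 383.5, 204.8], [0.0, 0.0, 1.0]] 0.01581689189035509 [[0.3301, 0.9438, -0.0164], [0.7742, -0.2807, -0.5673], [-0.54, 0.1745, -0.8234]] [-176.4, -329.1, 1428.4] [1084. -175.  987.]
side [[454.9, 0.0, 321.5], [0.0, 454.9, 192.5], [0.0, 0.0, 1.0]] 0.007100934340994533 [[0.9997, -0.0231, 0.0042], [-0.0146, -0.7532, -0.6577], [0.0184, 0.6574, -0.7533]] [-551.5, 126.3, 1278.2] [ 530. -758. 1048.]
```

View pics/scene0.png

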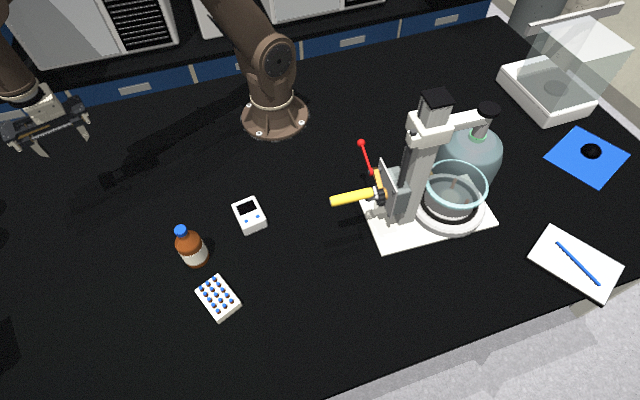

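View pics/side0.png

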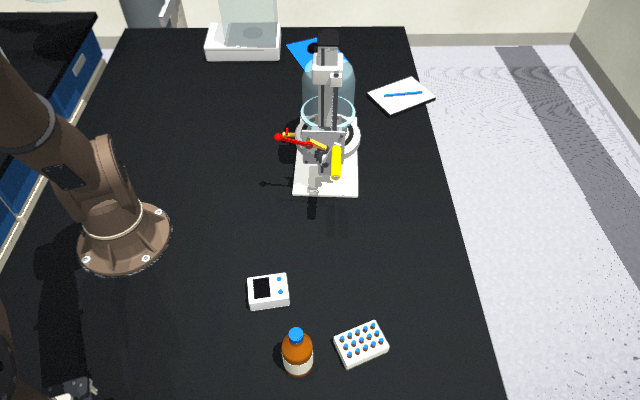

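Scene: knob near (361,143), yellow handle from (331,201) to (373,195). Side: knob near (277,137), handle from (336,147) to (336,178). The bystanders stand near the robot, clear of the hoist.

```bash
cat > h.py <<'E'
import cv2,numpy as np
from rig import bot
def und(s,p):
    p=np.atleast_2d(np.asarray(p,float)).reshape(-1,1,2)
    return cv2.undistortPoints(p,s["mtx"],np.array([s["k1"],0,0,0,0.])).reshape(-1,2)
def ray(s,p,tool=None):
    """origin, direction in world"""
    u=und(s,p)[0]; d=np.array([*u,1.])
    R,t=s["R"],s["t"]
    d=R.T@d; return -R.T@t,d/np.linalg.norm(d)
def tri(rays):
    A=np.zeros((3,3));b=np.zeros(3)
    for c,d in rays:
        P=np.eye(3)-np.outer(d,d);A+=P;b+=P@c
    X=np.linalg.solve(A,b)
    return X,[float(np.linalg.norm((np.eye(3)-np.outer(d,d))@(X-c))) for c,d in rays]
def mask(im,lo,hi):
    return cv2.inRange(cv2.cvtColor(im,cv2.COLOR_RGB2HSV),lo,hi)
def red(im): return mask(im,(0,150,70),(6,255,255))|mask(im,(174,150,70),(180,255,255))
def yel(im): return mask(im,(24,140,70),(34,255,255))
def blobs(m,amin=15):
    n,l,st,c=cv2.connectedComponentsWithStats(m)
    return [(st[i].tolist(),c[i].round(1).tolist()) for i in range(1,n) if st[i][4]>=amin]
E
python3 - <<'E'
from h import *
big=[]
for n,(x,y,w,h) in {"scene":(320,120,130,100),"side":(260,110,110,90)}.items():
    s=bot.snapshot(n); im=s["image"]; c=im[y:y+h,x:x+w]
    for nm,f in(("red",red),("yel",yel)):
        m=np.zeros(im.shape[:2],np.uint8); m[y:y+h,x:x+w]=f(c); print(n,nm,blobs(m))
    big.append(cv2.resize(c[:,:,::-1],(400,400*h//w),interpolation=cv2.INTER_CUBIC))
H=max(b.shape[0] for b in big)
cv2.imwrite("pics/crop.png",np.hstack([cv2.copyMakeBorder(b,0,H-b.shape[0],0,0,0) for b in big]))
E
```

```text
scene red [([357, 139, 17, 37, 175], [364.9, 154.8])]
scene yel [([332, 195, 41, 11, 54], [350.4, 200.1])]
side red [([286, 127, 3, 8, 19], [286.8, 130.5]), ([274, 133, 39, 16, 199], [290.7, 140.1])]
side yel [([310, 139, 16, 10, 49], [318.1, 143.4]), ([331, 145, 10, 35, 312], [335.5, 161.3])]
```

View pics/crop.png

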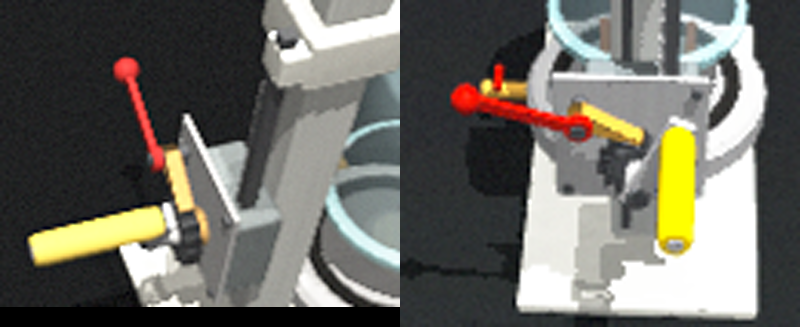

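Crop shows: scene knob at (360.6,142.4), pin (371,171.7), handle tip (334,202). Side knob (277.9,137), pin (309.2,145.2), handle tip (335.4,177), foot front corners (293,195.3) and (358.2,196.1).

```bash
python3 - <<'E'
from h import *
S=bot.snapshot("scene");D=bot.snapshot("side")
def kn(s,f,x,y,r):  # centroid of knob: red opened
    m=red(s["image"]);m2=np.zeros_like(m);m2[y-r:y+r+1,x-r:x+r+1]=m[y-r:y+r+1,x-r:x+r+1]
    m2=cv2.morphologyEx(m2,cv2.MORPH_OPEN,cv2.getStructuringElement(cv2.MORPH_ELLIPSE,(5,5)))
    return max(blobs(m2,3),key=lambda b:b[0][4])
a=kn(S,0,361,142,7);b=kn(D,0,278,137,6);print(a,b)
K,e=tri([ray(S,a[1]),ray(D,b[1])]);print("knob",K.round(1),np.round(e,1))
P,e=tri([ray(S,(371,171.7)),ray(D,(309.2,145.2))]);print("pin",P.round(1),np.round(e,1))
# handle: axis lines from masks
pl=[];cen=[]
for s,(x,y,w,h),lo in((S,(325,185,52,28),(20,70,60)),(D,(328,140,17,42),(24,120,70))):
    m=mask(s["image"],lo,(36,255,255));q=np.zeros_like(m);q[y:y+h,x:x+w]=m[y:y+h,x:x+w]
    q=cv2.morphologyEx(q,cv2.MORPH_CLOSE,np.ones((5,5),np.uint8))
    q=(cv2.connectedComponentsWithStats(q)); l=q[1];i=1+np.argmax(q[2][1:,4]); ys,xs=np.nonzero(l==i)
    (rc,(rw,rh),an)=cv2.minAreaRect(np.c_[xs,ys].astype(np.float32));print("rect",rc,rw,rh,an)
    vx,vy,x0,y0=cv2.fitLine(np.c_[xs,ys].astype(np.float32),cv2.DIST_L2,0,.01,.01).ravel();print("line",vx,vy,x0,y0)
    r1=ray(s,(x0-10*vx,y0-10*vy));r2=ray(s,(x0+10*vx,y0+10*vy))
    n=np.cross(r1[1],r2[1]);pl.append((n/np.linalg.norm(n),r1[0]));cen.append(ray(s,(x0,y0)))
d=np.cross(pl[0][0],pl[1][0]);d/=np.linalg.norm(d);print("handle dir",d, "yaw",np.degrees(np.arctan2(-d[0]*np.sign(d[1]),abs(d[1]))))
C,e=tri(cen);print("handle mid",C.round(1),np.round(e,1))
def pz(s,p,z):
    c,d=ray(s,p);return c+d*(z-c[2])/d[2]
A=pz(D,(293,195.3),14);B=pz(D,(358.2,196.1),14);v=B-A;print("foot",A.round(1),B.round(1),np.linalg.norm(v).round(1),"yaw",np.degrees(np.arctan2(v[1],v[0])).round(1))
v=P-K;print("lever yaw",np.degrees(np.arctan2(v[1],v[0])),np.linalg.norm(v))
E
```

```text
([357, 138, 8, 10, 59], [360.4, 142.5]) ([274, 133, 11, 9, 65], [278.6, 137.1])
knob [440.2 145.3 239.2] [0.8 0.8]
pin [520.5 143.9 209.9] [0.7 0.7]
rect (351.2059020996094, 196.32351684570312) 11.399173736572266 44.38401794433594 75.96376037597656
line 0.9705587 -0.2408647 350.95758 196.36162
rect (335.5, 162.0) 34.0 9.0 90.0
line 0.012808525 -0.999918 335.5303 162.18182
handle dir [-0.05241627 -0.99862361  0.001849  ] yaw -3.0046130568968397
handle mid [587.5  60.3 227.4] [0.4 0.4]
foot [469.1 135.   14. ] [664.5 128.   14. ] 195.6 yaw -2.0
lever yaw -0.992700370432976 85.4920647378071
```

Knob at (440,145,239), close to the 238 expected. Lever length comes out at 85.5 and hoist yaw about -2.5°, so both agree. Going to the knob.

```bash

python3 -m handwheel '{"delta_pos":[[0.3,0,-0.5],[0.7,0,-1],[1,0,-1]],"spin":[0.05,0.101,0.101],"hand":[-1,-1,-1]}'
python3 -m handwheel '{"delta_pos":[[0.5,-0.5,0],[1,-1,0]],"spin":[0,0],"hand":[-1,-1]}'
python3 -m handwheel '{"delta_pos":[[0.2,-0.5,0],[0.4,-1,0]],"spin":[0,0],"hand":[-1,-1]}'
python3 -m handwheel '{"delta_pos":[[0,-0.5,0],[0,-1,0]],"spin":[0,0],"hand":[-1,-1]}'
python3 -m handwheel '{"delta_pos":[[0,-0.5,0],[0,-1,0]],"spin":[0,0],"hand":[-1,-1]}'
python3 -m handwheel '{"delta_pos":[[0,-0.5,0],[0,-1,0]],"spin":[0,0],"hand":[-0.2,-0.2]}'
python3 -m handwheel '{"delta_pos":[[0,-0.5,0],[0,-1,0],[0,-1,0]],"spin":[0,0,0],"hand":[-0.2,-0.2,-0.2]}'
```

```text
time: 0.68
tcp_pos: [267.7, -575.7, 331.3]
eef_rot: [179.6, -0.2, -2.6]
force: [0.5, -0.0, -0.7]
opening: 1.0
gripper_force: 0.0
time: 0.92
tcp_pos: [358.5, -489.2, 326.7]
eef_rot: [180.0, -0.0, -2.5]
force: [0.2, -1.1, 0.9]
opening: 1.0
gripper_force: 0.0
time: 1.18
tcp_pos: [402.6, -390.3, 326.6]
eef_rot: [-180.0, 0.0, -2.5]
force: [-0.1, -0.5, 0.4]
opening: 1.003
gripper_force: 0.0
time: 1.42
tcp_pos: [406.2, -290.3, 326.7]
eef_rot: [180.0, -0.0, -2.5]
force: [0.4, 0.2, -0.8]
opening: 1.001
gripper_force: 0.0
time: 1.68
tcp_pos: [410.3, -190.6, 326.9]
eef_rot: [180.0, -0.0, -2.5]
force: [1.2, 0.7, 0.5]
opening: 1.002
gripper_force: 0.0
time: 1.92
tcp_pos: [414.6, -90.8, 326.9]
eef_rot: [180.0, -0.0, -2.5]
force: [0.8, -0.7, -0.1]
opening: 0.831
gripper_force: 0.0
time: 2.3
tcp_pos: [419.0, 11.3, 327.0]
eef_rot: [-179.9, -0.0, -2.1]
force: [0.8, -1.2, 0.1]
opening: 0.605
gripper_force: 0.0
```

```bash

python3 -m handwheel '{"delta_pos":[[0.1,-0.5,0],[0.15,-1,0],[0.15,-1,0],[0.15,-1,0]],"spin":[0,0,0,0],"hand":[-0.2,-0.2,-0.2,-0.2]}'
cat >> h.py <<'E'
from scipy.spatial.transform import Rotation as Ro
def wrist():
    o=bot.get_obs(); s=bot.snapshot("wrist"); T=np.eye(4)
    T[:3,:3]=Ro.from_euler("xyz",o["eef_rot"],degrees=True).as_matrix();T[:3,3]=o["tcp_pos"]
    W=np.linalg.inv(T@s["T_tool_cam"]); s["R"],s["t"]=W[:3,:3],W[:3,3]; return o,s
def pz(s,p,z):
    c,d=ray(s,p);return c+d*(z-c[2])/d[2]
E
python3 - <<'E'
from h import *
o,s=wrist();print(o["tcp_pos"],o["eef_rot"]);cv2.imwrite("pics/w1.png",s["image"][:,:,::-1])
m=cv2.morphologyEx(red(s["image"]),cv2.MORPH_OPEN,cv2.getStructuringElement(cv2.MORPH_ELLIPSE,(15,15)))
for b in blobs(m,30): print(b,pz(s,b[1],239).round(1))
E
```

```text
time: 2.8
tcp_pos: [438.6, 105.4, 326.5]
eef_rot: [179.9, 0.0, -2.5]
force: [0.2, -0.5, 0.2]
opening: 0.601
gripper_force: 0.0
[438.58048308 105.44480584 326.46772879] [ 1.79949507e+02  2.72761966e-02 -2.54889657e+00]
([259, 195, 27, 28, 590], [272.0, 208.9]) [437.3 146.5 239. ]
```

View pics/w1.png

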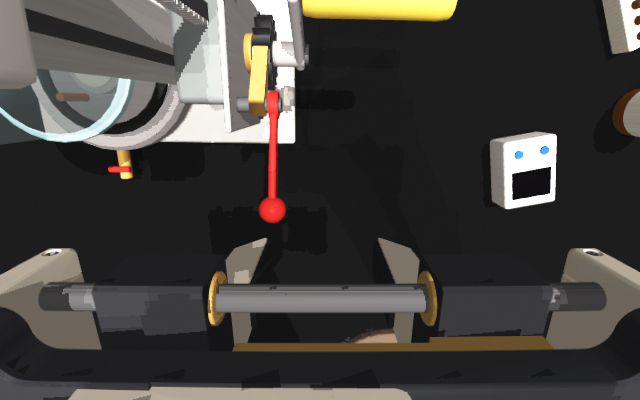

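Wrist view: knob at (272,209) with open space beside it, since the plate ends short of it. The handle is at the top, around (380,5). Descend and grip.

```bash

python3 -m handwheel '{"delta_pos":[[-0.02,-0.4,0],[-0.02,-0.405,0],[-0.02,-0.405,0.3],[-0.02,-0.405,0.6],[-0.02,-0.405,0.9],[-0.02,-0.405,0.9]],"spin":[0,0,0,0,0,0],"hand":[-0.2,-0.2,-0.2,-0.2,-0.2,-0.2]}'
python3 -m handwheel '{"delta_pos":[[0,0,0.16],[0,0,0.16],[0,0,0.16],[0,0,0.16],[0,0,0.16],[0,0,0.16],[0,0,0.16]],"spin":[0,0,0,0,0,0,0],"hand":[-0.2,0.2,1,1,1,1,1]}' 12
```

```text
time: 3.6
tcp_pos: [437.3, 144.8, 235.2]
eef_rot: [179.9, 0.2, -2.6]
force: [-1.2, 0.8, 0.6]
opening: 0.595
gripper_force: 0.0
time: 4.47
tcp_pos: [438.3, 146.3, 220.8]
eef_rot: [179.9, 0.0, -2.5]
force: [-0.1, -5.0, 1.8]
opening: 0.23
gripper_force: 12.0
```

```bash

python3 -m handwheel '{"delta_pos":[[-0.013,0,0.06],[-0.028,0,0.12],[-0.034,0,0.18],[-0.038,0,0.25],[-0.034,0,0.31],[-0.028,0,0.38],[-0.015,0,0.44],[0,0,0.50]],"spin":[0,0,0,0,0,0,0,0],"hand":[1,1,1,1,1,1,1,1]}' 20
python3 -m handwheel '{"delta_pos":[[0.02,0,0.05],[0.04,0,0.1],[0.05,0,0.13],[0.055,0,0.145],[0.055,0,0.145]],"spin":[0,0,0,0,0],"hand":[1,1,1,1,1]}'
```

```text
time: 5.48
tcp_pos: [438.2, 146.3, 170.6]
eef_rot: [179.9, 0.0, -2.5]
force: [-0.8, -5.6, 3.4]
opening: 0.227
gripper_force: 20.0
time: 6.1
tcp_pos: [443.6, 145.9, 156.6]
eef_rot: [179.9, 0.0, -2.5]
force: [-2.3, -7.6, 9.6]
opening: 0.223
gripper_force: 20.0
```

Lever is at its end stop, with force rising there. Let go, rise, and move in front of the handle.

```bash

python3 -m handwheel '{"delta_pos":[[0,0,0],[0,0,0],[0,0,-0.3],[0,0,-0.7],[0,0,-1],[0,0,-1]],"spin":[0,0,0,0,0,0],"hand":[-0.3,-0.3,-0.3,-0.3,-0.3,-0.3]}'
python3 -m handwheel '{"delta_pos":[[0,0.3,-0.5],[0,0.8,-0.75],[0,1,-0.75],[0,1,-0.75]],"spin":[0,0,0,0],"hand":[-0.3,-0.3,-0.3,-0.3]}'
python3 - <<'E'
from h import *
o,s=wrist();print(o["tcp_pos"],o["eef_rot"],o["joint_pos"]);cv2.imwrite("pics/w2.png",s["image"][:,:,::-1])
im=s["image"]
m=cv2.morphologyEx(red(im),cv2.MORPH_OPEN,cv2.getStructuringElement(cv2.MORPH_ELLIPSE,(15,15)))
for b in blobs(m,30): print("red",b,pz(s,b[1],176).round(1))
for b in blobs(cv2.morphologyEx(yel(im),cv2.MORPH_OPEN,np.ones((9,9),np.uint8)),200):
    print("yel",b)
    x,y,w,h,_=b[0]
    for p in((x,y+h/2),(x+w,y+h/2),b[1],(x+w/2,y),(x+w/2,y+h)): print(pz(s,p,228).round(1))
E
```

```text
time: 6.85
tcp_pos: [445.0, 148.2, 258.3]
eef_rot: [-179.9, -0.2, -2.5]
force: [-0.1, -0.4, -0.4]
opening: 0.643
gripper_force: 0.0
time: 7.35
tcp_pos: [439.2, 45.9, 330.4]
eef_rot: [180.0, 0.0, -2.7]
force: [-0.4, -0.7, 0.6]
opening: 0.653
gripper_force: 0.0
[439.19588081  45.86708472 330.43759972] [ 1.79975357e+02  4.78680090e-02 -2.67155009e+00] [   9.69867832    4.89043046  -24.23552899  102.7172977     2.10828598
   72.88541336 -107.75281827]
red ([212, 176, 22, 23, 399], [222.5, 187.0]) [441.7 147.  176. ]
```

View pics/w2.png

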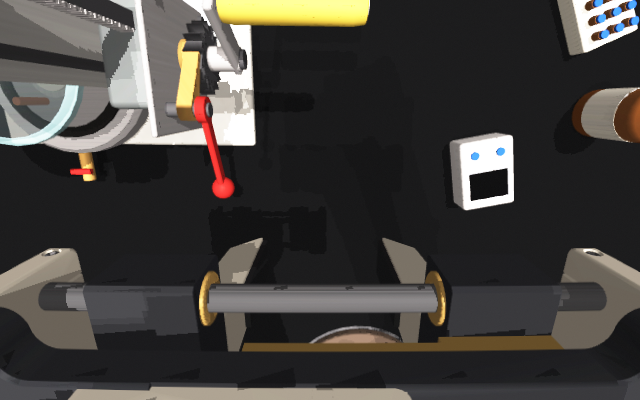

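The lever knob is now low at (222,187), so it is thrown. The handle is cut off at the top. Move round to yaw 87.5° (joint 7 allows that side) and look at the handle.

```bash

python3 -m handwheel '{"delta_pos":[[0,0.5,0],[0.2,1,0],[0.5,1,0],[1,1,0],[1,1,0],[1,1,0],[1,1,0],[1,1,0]],"spin":[-0.055,-0.11,-0.165,-0.22,-0.275,-0.33,-0.385,-0.44],"hand":[-0.3,-0.3,-0.3,-0.3,-0.3,-0.3,-0.3,-0.3]}'
python3 -m handwheel '{"delta_pos":[[-0.4,0.3,0],[-0.4,0.3,0],[-0.4,0.3,0]],"spin":[-0.05,-0.061,-0.061],"hand":[-0.3,-0.3,-0.3]}'
python3 - <<'E'
from h import *
o,s=wrist();print(o["tcp_pos"],o["eef_rot"],o["joint_pos"],s["T_tool_cam"].round(1).tolist());cv2.imwrite("pics/w3.png",s["image"][:,:,::-1])
im=s["image"]
for b in blobs(cv2.morphologyEx(yel(im),cv2.MORPH_OPEN,np.ones((9,9),np.uint8)),200):
    print("yel",b)
    x,y,w,h,_=b[0]
    for p in((x,y+h/2),(x+w,y+h/2),b[1],(x+w/2,y),(x+w/2,y+h)): print(pz(s,p,228).round(1))
E
```

```text
time: 8.4
tcp_pos: [535.1, -54.9, 330.1]
eef_rot: [-179.9, -0.1, 77.2]
force: [0.5, -0.1, 0.4]
opening: 0.651
gripper_force: 0.0
time: 8.78
tcp_pos: [555.0, -101.1, 330.2]
eef_rot: [-179.9, -0.1, 87.7]
force: [0.2, 0.7, 0.3]
opening: 0.65
gripper_force: 0.0
[ 555.0028726  -101.13090931  330.2262638 ] [-1.79913894e+02 -9.09235807e-02  8.77197855e+01] [ 25.65827445  18.03184163 -27.94153858  87.52290163   8.47436611
  76.65600635  -5.36719932] [[0.0, -1.0, -0.3, 80.0], [1.0, 0.0, 0.0, -0.9], [-0.0, -0.3, 1.0, -158.7], [0.0, 0.0, 0.0, 1.0]]
```

View pics/w3.png

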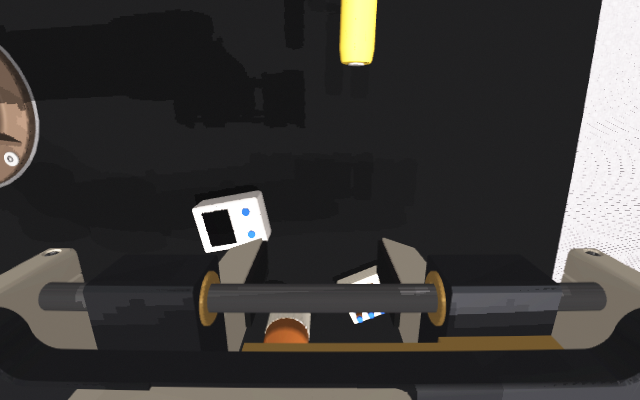

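The handle tip is seen at (357,64). Come closer and measure its centre line.

```bash

python3 -m handwheel '{"delta_pos":[[0.35,0.3,0],[0.7,0.3,0],[0.7,0.3,0],[0.7,0.3,0]],"spin":[0,0,0,0],"hand":[-0.3,-0.3,-0.3,-0.3]}'
python3 - <<'E'
from h import *
o,s=wrist();print(o["tcp_pos"],o["eef_rot"]);cv2.imwrite("pics/w4.png",s["image"][:,:,::-1])
im=s["image"]; m=mask(im,(20,110,60),(36,255,255)); m[250:]=0
m=cv2.morphologyEx(m,cv2.MORPH_OPEN,np.ones((7,7),np.uint8))
bs=blobs(m,300);print(bs)
b=max(bs,key=lambda b:b[0][4]);x,y,w,h,_=b[0]
l=cv2.connectedComponents(m)[1];i=l[int(b[1][1]),int(b[1][0])]
for r in np.linspace(y+4,y+h-14,5).astype(int):
    xs=np.nonzero(l[r]==i)[0]; (c,d1),(_,d2)=ray(s,(xs[0]-.5,r)),ray(s,(xs[-1]+.5,r))
    dm=d1+d2; dm/=np.linalg.norm(dm)
    # axis height 228 ; also distance from apparent width (normal to view in x)
    th=np.arccos(d1@d2); print(r,xs[0],xs[-1],(c+dm*(228-c[2])/dm[2]).round(1),"c",c.round(0),"th",round(13/np.sin(th/2)))
print("tip",pz(s,(x+w/2,y+h),228).round(1))
S=bot.snapshot("scene");D=bot.snapshot("side")
E
```

```text
time: 9.32
tcp_pos: [587.5, -33.6, 331.2]
eef_rot: [-180.0, 0.0, 87.7]
force: [-1.0, 0.3, 0.7]
opening: 0.649
gripper_force: 0.0
[587.4914772  -33.59915934 331.20749686] [-1.79994284e+02  2.70361163e-02  8.77223389e+01]
[([300, 6, 34, 150, 2426], [312.0, 101.1])]
10 0 639 [591.4 116.  228. ] c [590.  46. 490.] th 20
43 0 639 [590.5  93.4 228. ] c [590.  46. 490.] th 19
76 0 639 [589.6  69.6 228. ] c [590.  46. 490.] th 19
109 0 639 [588.6  44.5 228. ] c [590.  46. 490.] th 18
142 0 639 [587.6  18.1 228. ] c [590.  46. 490.] th 18
tip [584.    5.4 228. ]
```

```bash

python3 - <<'E'
from h import *
im=cv2.imread("pics/w4.png")[:,:,::-1].copy(); o,s=wrist()
m=mask(im,(18,90,40),(38,255,255)); m[250:]=0
m=cv2.morphologyEx(m,cv2.MORPH_OPEN,np.ones((5,5),np.uint8))
cs=max(cv2.findContours(m,0,2)[0],key=cv2.contourArea);h=np.zeros_like(m);cv2.fillPoly(h,[cv2.convexHull(cs)],255)
print(cv2.boundingRect(cs))
for r in (20,50,80,110,140):
    xs=np.nonzero(h[r])[0]; (c,d1),(_,d2)=ray(s,(xs[0]-.5,r)),ray(s,(xs[-1]+.5,r))
    dm=d1+d2;dm/=np.linalg.norm(dm);n=13/np.sin(np.arccos(d1@d2)/2)
    print(r,xs[0],xs[-1],(c+dm*(228-c[2])/dm[2]).round(1),"range/proj z",(c+dm*n).round(0))
cv2.imwrite("pics/w4c.png",cv2.resize(im[:200,220:420,::-1],(400,400)))
E
```

```text
(300, 4, 37, 152)
20 301 335 [589.5 104.2 228. ] range/proj z [590. 105. 225.]
50 300 336 [588.6  83.8 228. ] range/proj z [589.  81. 245.]
80 300 335 [587.3  62.6 228. ] range/proj z [587.  62. 244.]
110 300 334 [585.9  40.3 228. ] range/proj z [586.  41. 243.]
140 300 333 [584.4  16.9 228. ] range/proj z [585.  18. 242.]
```

View pics/w4c.png

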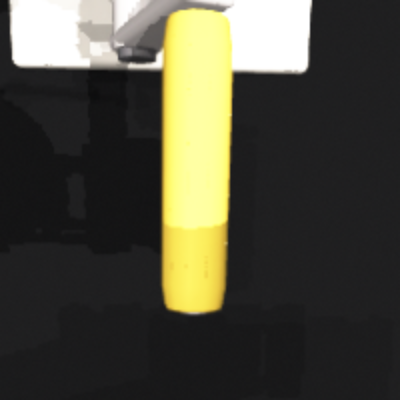

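The handle's axis runs along x ≈ 585.5 at y = 33, z ≈ 229, at yaw about -3°. The radius check against the crank axis, near (559.6,33,165), holds. Grasp 136 mm out, to keep the hand clear of the hoist.

```bash

python3 -m handwheel '{"delta_pos":[[0.3,-0.047,0],[0.665,-0.047,0],[0.665,-0.047,0.3],[0.665,-0.047,0.6],[0.665,-0.047,0.9],[0.665,-0.047,0.9]],"spin":[0.003,0.003,0.003,0.003,0.003,0.003],"hand":[-0.3,-0.3,-0.3,-0.3,-0.3,-0.3]}'
python3 -m handwheel '{"delta_pos":[[0,0,0.15],[0,0,0.31],[0,0,0.31],[0,0,0.31],[0,0,0.31],[0,0,0.31],[0,0,0.31],[0,0,0.31]],"spin":[0,0,0,0,0,0,0,0],"hand":[-0.3,-0.3,0,1,1,1,1,1]}' 15
```

```text
time: 10.28
tcp_pos: [584.4, 31.3, 239.3]
eef_rot: [-179.8, 0.1, 87.1]
force: [0.3, -0.9, 0.6]
opening: 0.652
gripper_force: 0.0
time: 11.28
tcp_pos: [586.1, 32.5, 210.6]
eef_rot: [179.9, -0.0, 87.1]
force: [1.8, -0.4, 3.0]
opening: 0.277
gripper_force: 15.0
```

```bash

python3 -m handwheel '{"delta_pos":[[0,0.023,0.01],[0,0.046,0.02],[0,0.068,0.031],[0,0.089,0.043],[0,0.107,0.054],[0,0.125,0.065],[0,0.125,0.065],[0,0.125,0.065]],"spin":[0,0,0,0,0,0,0,0],"hand":[1,1,1,1,1,1,1,1]}' 25
python3 - <<'E'
from h import *
S=bot.snapshot("scene");D=bot.snapshot("side")
a=cv2.resize(S["image"][120:220,320:450,::-1],(400,308));b=cv2.resize(D["image"][110:200,260:370,::-1],(400,327))
cv2.imwrite("pics/c2.png",np.hstack([cv2.copyMakeBorder(a,0,19,0,0,0),b]))
E
```

```text
time: 12.28
tcp_pos: [598.1, 31.8, 203.7]
eef_rot: [-180.0, 0.0, 87.1]
force: [-1.9, -0.1, 4.0]
opening: 0.274
gripper_force: 25.0
```

View pics/c2.png

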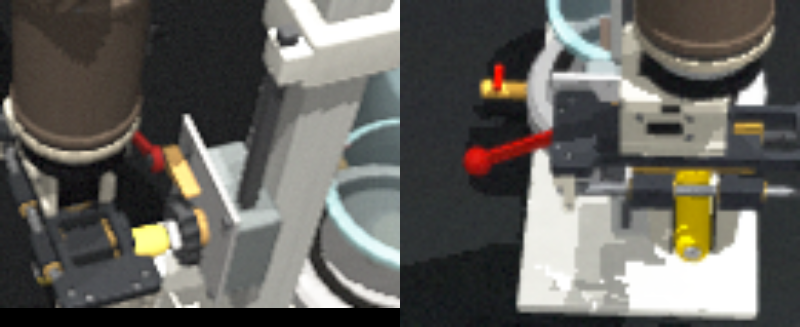

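The pawl at (185,170) in the scene crop is now off the wheel, and the handle carries about 4 N. Work out the arc steps (hoist x → tool y, up → −tool z).

```bash
python3 -c "
import numpy as np
t=.58
for k in range(9):
    print(k,round(t,2),[[0,float(round(.7*(np.sin(t-.075*i)-np.sin(t)),3)),float(round(-.7*(np.cos(t-.075*i)-np.cos(t)),3))] for i in range(1,9)]); t-=.6
"
```

```text
0 0.58 [[0, -0.045, -0.027], [0, -0.092, -0.051], [0, -0.14, -0.071], [0, -0.19, -0.087], [0, -0.241, -0.1], [0, -0.293, -0.109], [0, -0.345, -0.113], [0, -0.398, -0.114]]
1 -0.02 [[0, -0.052, 0.003], [0, -0.104, 0.01], [0, -0.156, 0.021], [0, -0.206, 0.035], [0, -0.255, 0.054], [0, -0.303, 0.076], [0, -0.349, 0.101], [0, -0.393, 0.13]]
2 -0.62 [[0, -0.042, 0.032], [0, -0.081, 0.067], [0, -0.117, 0.105], [0, -0.15, 0.146], [0, -0.18, 0.189], [0, -0.207, 0.234], [0, -0.231, 0.281], [0, -0.251, 0.329]]
3 -1.22 [[0, -0.016, 0.05], [0, -0.029, 0.101], [0, -0.037, 0.153], [0, -0.042, 0.205], [0, -0.042, 0.257], [0, -0.039, 0.31], [0, -0.032, 0.362], [0, -0.021, 0.413]]
4 -1.82 [[0, 0.015, 0.05], [0, 0.033, 0.099], [0, 0.056, 0.147], [0, 0.081, 0.193], [0, 0.11, 0.236], [0, 0.143, 0.278], [0, 0.178, 0.317], [0, 0.216, 0.353]]
5 -2.42 [[0, 0.041, 0.033], [0, 0.084, 0.063], [0, 0.129, 0.09], [0, 0.176, 0.113], [0, 0.225, 0.133], [0, 0.275, 0.149], [0, 0.326, 0.161], [0, 0.378, 0.169]]
6 -3.02 [[0, 0.052, 0.004], [0, 0.105, 0.005], [0, 0.157, 0.001], [0, 0.209, -0.006], [0, 0.26, -0.017], [0, 0.311, -0.032], [0, 0.36, -0.051], [0, 0.407, -0.073]]
7 -3.62 [[0, 0.046, -0.026], [0, 0.089, -0.055], [0, 0.131, -0.088], [0, 0.169, -0.123], [0, 0.205, -0.161], [0, 0.238, -0.202], [0, 0.268, -0.245], [0, 0.295, -0.29]]
8 -4.22 [[0, 0.023, -0.047], [0, 0.043, -0.096], [0, 0.058, -0.146], [0, 0.07, -0.197], [0, 0.078, -0.249], [0, 0.083, -0.301], [0, 0.083, -0.354], [0, 0.079, -0.406]]
```

```bash
python3 -m handwheel '{"delta_pos":[[0,-0.045,-0.027],[0,-0.092,-0.051],[0,-0.14,-0.071],[0,-0.19,-0.087],[0,-0.241,-0.1],[0,-0.293,-0.109],[0,-0.345,-0.113],[0,-0.398,-0.114]],"spin":[0,0,0,0,0,0,0,0],"hand":[1,1,1,1,1,1,1,1]}'
```

```text
time: 13.38
tcp_pos: [558.2, 34.1, 216.2]
eef_rot: [179.9, 0.0, 87.2]
force: [-4.4, -0.6, 10.9]
opening: 0.277
gripper_force: 25.0
```

```bash
python3 -m handwheel '{"delta_pos":[[0,-0.052,0.003],[0,-0.104,0.01],[0,-0.156,0.021],[0,-0.206,0.035],[0,-0.255,0.054],[0,-0.303,0.076],[0,-0.349,0.101],[0,-0.393,0.13]],"spin":[0,0,0,0,0,0,0,0],"hand":[1,1,1,1,1,1,1,1]}'
```

```text
time: 14.38
tcp_pos: [515.6, 36.5, 201.8]
eef_rot: [-179.7, 0.0, 87.2]
force: [-13.1, 1.2, 8.3]
opening: 0.273
gripper_force: 25.0
```

Tangential pull is about 5 N, as it should be. There is also about 14 N radially, so the true centre lies slightly up and to the left. Shift by 1.5 mm each way while continuing.

```bash
python3 -m handwheel '{"delta_pos":[[0,-0.057,0.022],[0,-0.096,0.052],[0,-0.132,0.09],[0,-0.165,0.131],[0,-0.195,0.174],[0,-0.222,0.219],[0,-0.246,0.266],[0,-0.266,0.314]],"spin":[0,0,0,0,0,0,0,0],"hand":[1,1,1,1,1,1,1,1]}'
```

```text
time: 15.38
tcp_pos: [491.7, 38.2, 169.9]
eef_rot: [-179.9, -0.1, 87.2]
force: [-0.9, 4.7, -5.7]
opening: 0.275
gripper_force: 25.0
```

```bash
python3 -m handwheel '{"delta_pos":[[0,-0.016,0.05],[0,-0.029,0.101],[0,-0.037,0.153],[0,-0.042,0.205],[0,-0.042,0.257],[0,-0.039,0.31],[0,-0.032,0.362],[0,-0.021,0.413]],"spin":[0,0,0,0,0,0,0,0],"hand":[1,1,1,1,1,1,1,1]}'
```

```text
time: 16.38
tcp_pos: [490.3, 38.3, 128.8]
eef_rot: [-180.0, -0.1, 87.2]
force: [1.0, 4.9, -5.4]
opening: 0.276
gripper_force: 25.0
```

```bash
python3 -m handwheel '{"delta_pos":[[0,0.015,0.05],[0,0.033,0.099],[0,0.056,0.147],[0,0.081,0.193],[0,0.11,0.236],[0,0.143,0.278],[0,0.178,0.317],[0,0.216,0.353]],"spin":[0,0,0,0,0,0,0,0],"hand":[1,1,1,1,1,1,1,1]}'
```

```text
time: 17.38
tcp_pos: [512.6, 36.9, 93.7]
eef_rot: [180.0, -0.1, 87.2]
force: [1.3, 3.7, -7.3]
opening: 0.279
gripper_force: 25.0
```

```bash
python3 -m handwheel '{"delta_pos":[[0,0.041,0.033],[0,0.084,0.063],[0,0.129,0.09],[0,0.176,0.113],[0,0.225,0.133],[0,0.275,0.149],[0,0.326,0.161],[0,0.378,0.169]],"spin":[0,0,0,0,0,0,0,0],"hand":[1,1,1,1,1,1,1,1]}'
```

```text
time: 18.38
tcp_pos: [551.6, 34.6, 77.4]
eef_rot: [179.8, -0.1, 87.1]
force: [4.3, 3.4, -4.2]
opening: 0.274
gripper_force: 25.0
```

```bash
python3 -m handwheel '{"delta_pos":[[0,0.052,0.004],[0,0.105,0.005],[0,0.157,0.001],[0,0.209,-0.006],[0,0.26,-0.017],[0,0.311,-0.032],[0,0.36,-0.051],[0,0.407,-0.073]],"spin":[0,0,0,0,0,0,0,0],"hand":[1,1,1,1,1,1,1,1]}'
```

```text
time: 19.38
tcp_pos: [590.8, 32.3, 84.9]
eef_rot: [180.0, -0.0, 87.2]
force: [0.9, 1.6, 6.4]
opening: 0.277
gripper_force: 25.0
```

```bash
python3 -m handwheel '{"delta_pos":[[0,0.043,-0.032],[0,0.086,-0.061],[0,0.128,-0.094],[0,0.166,-0.129],[0,0.202,-0.167],[0,0.235,-0.208],[0,0.265,-0.251],[0,0.292,-0.296]],"spin":[0,0,0,0,0,0,0,0],"hand":[1,1,1,1,1,1,1,1]}'
python3 -m handwheel '{"delta_pos":[[0,0,0],[0,0,0]],"spin":[0,0],"hand":[1,1]}'
python3 -c "
import numpy as np
t=-4.22
for k in range(20):
    print(round(t,3),[[0,float(round(.7*(np.sin(t-.015*i)-np.sin(t)),3)),float(round(-.7*(np.cos(t-.015*i)-np.cos(t)),3))] for i in (1,2,4)]); t-=.03
"
```

```text
time: 20.38
tcp_pos: [619.5, 30.6, 114.3]
eef_rot: [-180.0, 0.0, 87.1]
force: [0.1, 0.6, 4.1]
opening: 0.275
gripper_force: 25.0
time: 20.62
tcp_pos: [619.6, 30.5, 114.4]
eef_rot: [-180.0, 0.0, 87.1]
force: [-0.1, -0.1, 5.8]
opening: 0.274
gripper_force: 25.0
-4.22 [[0, 0.005, -0.009], [0, 0.01, -0.019], [0, 0.019, -0.038]]
-4.25 [[0, 0.005, -0.009], [0, 0.009, -0.019], [0, 0.018, -0.038]]
-4.28 [[0, 0.004, -0.01], [0, 0.009, -0.019], [0, 0.016, -0.039]]
-4.31 [[0, 0.004, -0.01], [0, 0.008, -0.019], [0, 0.015, -0.039]]
-4.34 [[0, 0.004, -0.01], [0, 0.007, -0.02], [0, 0.014, -0.04]]
-4.37 [[0, 0.003, -0.01], [0, 0.007, -0.02], [0, 0.013, -0.04]]
-4.4 [[0, 0.003, -0.01], [0, 0.006, -0.02], [0, 0.012, -0.04]]
-4.43 [[0, 0.003, -0.01], [0, 0.006, -0.02], [0, 0.01, -0.041]]
-4.46 [[0, 0.003, -0.01], [0, 0.005, -0.02], [0, 0.009, -0.041]]
-4.49 [[0, 0.002, -0.01], [0, 0.004, -0.021], [0, 0.008, -0.041]]
-4.52 [[0, 0.002, -0.01], [0, 0.004, -0.021], [0, 0.007, -0.041]]
-4.55 [[0, 0.002, -0.01], [0, 0.003, -0.021], [0, 0.006, -0.042]]
-4.58 [[0, 0.001, -0.01], [0, 0.002, -0.021], [0, 0.004, -0.042]]
-4.61 [[0, 0.001, -0.01], [0, 0.002, -0.021], [0, 0.003, -0.042]]
-4.64 [[0, 0.001, -0.01], [0, 0.001, -0.021], [0, 0.002, -0.042]]
-4.67 [[0, 0.0, -0.01], [0, 0.001, -0.021], [0, 0.001, -0.042]]
-4.7 [[0, 0.0, -0.01], [0, -0.0, -0.021], [0, -0.001, -0.042]]
-4.73 [[0, -0.0, -0.01], [0, -0.001, -0.021], [0, -0.002, -0.042]]
-4.76 [[0, -0.001, -0.01], [0, -0.001, -0.021], [0, -0.003, -0.042]]
-4.79 [[0, -0.001, -0.01], [0, -0.002, -0.021], [0, -0.005, -0.042]]
```

```bash
python3 -m handwheel '{"delta_pos":[[0,0.005,-0.009],[0,0.01,-0.019],[0,0.015,-0.028],[0,0.019,-0.038]],"spin":[0,0,0,0],"hand":[1,1,1,1]}'
python3 -m handwheel '{"delta_pos":[[0,0.004,-0.01],[0,0.009,-0.019],[0,0.012,-0.029],[0,0.016,-0.039],[0,0.016,-0.039]],"spin":[0,0,0,0,0],"hand":[1,1,1,1,1]}'
```

```text
time: 21.12
tcp_pos: [621.4, 30.5, 117.9]
eef_rot: [-180.0, 0.0, 87.1]
force: [-0.4, 0.1, 4.6]
opening: 0.274
gripper_force: 25.0
time: 21.75
tcp_pos: [623.2, 30.4, 121.9]
eef_rot: [-180.0, 0.0, 87.1]
force: [-2.8, -1.9, 6.2]
opening: 0.277
gripper_force: 25.0
```

```bash
python3 -m handwheel '{"delta_pos":[[0,0.002,-0.005],[0,0.004,-0.01],[0,0.006,-0.015],[0,0.007,-0.02],[0,0.007,-0.02]],"spin":[0,0,0,0,0],"hand":[1,1,1,1,1]}'
```

```text
time: 22.38
tcp_pos: [623.8, 30.4, 123.9]
eef_rot: [-180.0, 0.0, 87.1]
force: [-2.4, -2.9, 5.1]
opening: 0.271
gripper_force: 25.0
```

```bash
python3 -m handwheel '{"delta_pos":[[0,0.002,-0.005],[0,0.003,-0.01],[0,0.005,-0.015],[0,0.006,-0.02],[0,0.006,-0.02]],"spin":[0,0,0,0,0],"hand":[1,1,1,1,1]}'
```

```text
time: 23.0
tcp_pos: [624.5, 30.4, 125.9]
eef_rot: [180.0, 0.0, 87.1]
force: [-3.2, -3.5, 4.1]
opening: 0.275
gripper_force: 25.0
```

```bash
python3 -m handwheel '{"delta_pos":[[0,0.001,-0.005],[0,0.003,-0.01],[0,0.004,-0.015],[0,0.005,-0.02],[0,0.005,-0.02]],"spin":[0,0,0,0,0],"hand":[1,1,1,1,1]}'; python3 -c "
from rig import bot
print(bot.get_obs()['force'])"
```

```text
time: 23.62
tcp_pos: [625.1, 30.4, 127.9]
eef_rot: [180.0, 0.0, 87.1]
force: [-2.5, -4.3, 4.1]
opening: 0.275
gripper_force: 25.0
[-2.50923751 -4.3223475   4.0505117 ]
```

```bash
python3 -m handwheel '{"delta_pos":[[0,0.001,-0.005],[0,0.002,-0.01],[0,0.002,-0.01],[0,0.002,-0.01]],"spin":[0,0,0,0],"hand":[1,1,1,1]}'
```

```text
time: 24.12
tcp_pos: [625.3, 30.3, 128.9]
eef_rot: [180.0, 0.0, 87.1]
force: [-0.1, -5.1, 4.9]
opening: 0.275
gripper_force: 25.0
```

```bash
python3 -m handwheel '{"delta_pos":[[0,0.001,-0.005],[0,0.002,-0.01],[0,0.002,-0.01],[0,0.002,-0.01]],"spin":[0,0,0,0],"hand":[1,1,1,1]}'
```

```text
time: 24.62
tcp_pos: [625.6, 30.3, 129.9]
eef_rot: [180.0, 0.0, 87.1]
force: [-1.7, -5.5, 4.3]
opening: 0.271
gripper_force: 25.0
```

```bash
python3 -m handwheel '{"delta_pos":[[-0.003,0.001,-0.005],[-0.006,0.002,-0.01],[-0.006,0.003,-0.015],[-0.006,0.004,-0.02],[-0.006,0.004,-0.02]],"spin":[0,0,0,0,0],"hand":[1,1,1,1,1]}'
```

```text
time: 25.25
tcp_pos: [626.0, 30.2, 132.0]
eef_rot: [180.0, -0.0, 87.2]
force: [0.2, -2.9, 3.4]
opening: 0.278
gripper_force: 25.0
```

```bash
python3 -m handwheel '{"delta_pos":[[0,0.001,-0.005],[0,0.002,-0.01],[0,0.003,-0.015],[0,0.003,-0.02],[0,0.003,-0.02]],"spin":[0,0,0,0,0],"hand":[1,1,1,1,1]}'
```

```text
time: 25.88
tcp_pos: [626.2, 30.1, 134.0]
eef_rot: [180.0, -0.0, 87.2]
force: [1.3, -0.6, 2.6]
opening: 0.275
gripper_force: 25.0
```

```bash
python3 -m handwheel '{"delta_pos":[[0,0,0],[0,0,0]],"spin":[0,0],"hand":[1,1]}'; python3 -m handwheel '{"delta_pos":[[0,0.001,-0.005],[0,0.001,-0.01],[0,0.001,-0.01],[0,0.001,-0.01]],"spin":[0,0,0,0],"hand":[1,1,1,1]}'
```

```text
time: 26.12
tcp_pos: [626.2, 30.1, 134.0]
eef_rot: [180.0, -0.0, 87.2]
force: [1.0, -0.8, 3.7]
opening: 0.277
gripper_force: 25.0
time: 26.62
tcp_pos: [626.3, 30.1, 134.9]
eef_rot: [180.0, -0.0, 87.1]
force: [2.1, 1.3, 3.9]
opening: 0.275
gripper_force: 25.0
```

```bash
python3 -m handwheel '{"delta_pos":[[0,0.001,-0.005],[0,0.001,-0.01],[0,0.001,-0.01],[0,0.001,-0.01]],"spin":[0,0,0,0],"hand":[1,1,1,1]}' | grep -E "pos|force:"; python3 -m handwheel '{"delta_pos":[[0,0,0]],"spin":[0],"hand":[1]}'| grep -E "pos|force:"
```

```text
tcp_pos: [626.4, 30.0, 135.9]
force: [3.6, 0.9, 4.2]
gripper_force: 25.0
tcp_pos: [626.4, 30.0, 135.9]
force: [3.4, 2.3, 3.8]
gripper_force: 25.0
```

```bash
python3 -m handwheel '{"delta_pos":[[0,0.001,-0.005],[0,0.001,-0.01],[0,0.001,-0.01],[0,0.001,-0.01]],"spin":[0,0,0,0],"hand":[1,1,1,1]}' | grep -E "pos|force:"; python3 -m handwheel '{"delta_pos":[[0,0,0]],"spin":[0],"hand":[1]}'| grep -E "pos|force:"
```

```text
tcp_pos: [626.5, 29.9, 136.9]
force: [4.4, 2.8, 3.6]
gripper_force: 25.0
tcp_pos: [626.5, 30.0, 136.9]
force: [5.0, 2.2, 3.6]
gripper_force: 25.0
```

```bash
python3 -m handwheel '{"delta_pos":[[0,0.004,-0.005],[0,0.007,-0.01],[0,0.008,-0.01],[0,0.008,-0.01]],"spin":[0,0,0,0],"hand":[1,1,1,1]}' | grep -E "pos|force:"; python3 -m handwheel '{"delta_pos":[[0,0,-0.005],[0,0,-0.005]],"spin":[0,0],"hand":[1,1]}'| grep -E "pos|force:"
```

```text
tcp_pos: [626.8, 30.0, 137.7]
force: [0.9, 3.6, 3.7]
gripper_force: 25.0
tcp_pos: [626.8, 29.9, 138.2]
force: [0.3, 4.3, 3.6]
gripper_force: 25.0
```

```bash
python3 -m handwheel '{"delta_pos":[[0,0,-0.005],[0,0.001,-0.01],[0,0.001,-0.01],[0,0.001,-0.01]],"spin":[0,0,0,0],"hand":[1,1,1,1]}' | grep -E "pos|force:"; python3 -m handwheel '{"delta_pos":[[0,0,-0.005],[0,0,-0.005]],"spin":[0,0],"hand":[1,1]}'| grep -E "pos|force:"
```

```text
tcp_pos: [627.0, 30.0, 139.3]
force: [-0.4, 3.7, 4.0]
gripper_force: 25.0
tcp_pos: [627.1, 30.0, 139.8]
force: [-1.2, 5.0, 3.5]
gripper_force: 25.0
```

```bash
python3 -m handwheel '{"delta_pos":[[0.004,0,-0.005],[0.007,0,-0.01],[0.007,0,-0.01],[0.007,0,-0.01]],"spin":[0,0,0,0],"hand":[1,1,1,1]}' | grep -E "pos|force:"; python3 -m handwheel '{"delta_pos":[[0,0,-0.005],[0,0,-0.005]],"spin":[0,0],"hand":[1,1]}'| grep -E "pos|force:"
```

```text
tcp_pos: [627.2, 30.0, 140.8]
force: [-0.6, 1.8, 4.0]
gripper_force: 25.0
tcp_pos: [627.3, 30.0, 141.3]
force: [-1.8, 1.2, 3.6]
gripper_force: 25.0
```

```bash
python3 -m handwheel '{"delta_pos":[[0,0,-0.005],[0,0,-0.01],[0,0,-0.01],[0,0,-0.01]],"spin":[0,0,0,0],"hand":[1,1,1,1]}' | grep -E "pos|force:"; python3 -m handwheel '{"delta_pos":[[0,0,-0.005],[0,0,-0.005]],"spin":[0,0],"hand":[1,1]}'| grep -E "pos|force:"
```

```text
tcp_pos: [627.4, 30.0, 142.3]
force: [-0.8, -1.1, 3.4]
gripper_force: 25.0
tcp_pos: [627.4, 30.1, 142.8]
force: [-1.1, -1.6, 4.2]
gripper_force: 25.0
```

```bash
python3 -m handwheel '{"delta_pos":[[0,0,-0.005],[0,0,-0.01],[0,0,-0.01]],"spin":[0,0,0],"hand":[1,1,1]}' | grep -E "pos|force:"; python3 -m handwheel '{"delta_pos":[[0,0,-0.005],[0,0,-0.01],[0,0,-0.01]],"spin":[0,0,0],"hand":[1,1,1]}'| grep -E "pos|force:"
```

```text
tcp_pos: [627.4, 30.1, 143.9]
force: [0.6, -3.0, 3.5]
gripper_force: 25.0
tcp_pos: [627.4, 30.1, 144.9]
force: [1.2, -4.0, 3.9]
gripper_force: 25.0
```

```bash
python3 -m handwheel '{"delta_pos":[[-0.004,0,-0.005],[-0.006,0,-0.01],[-0.006,0,-0.01]],"spin":[0,0,0],"hand":[1,1,1]}' | grep -E "pos|force:"; python3 -m handwheel '{"delta_pos":[[0,0,-0.005],[0,0,-0.01],[0,0,-0.01]],"spin":[0,0,0],"hand":[1,1,1]}'| grep -E "pos|force:"
```

```text
tcp_pos: [627.4, 30.1, 145.9]
force: [0.5, -2.6, 4.0]
gripper_force: 25.0
tcp_pos: [627.4, 30.1, 146.9]
force: [1.7, -3.0, 4.0]
gripper_force: 25.0
```

```bash
python3 -m handwheel '{"delta_pos":[[-0.004,0,-0.005],[-0.004,0,-0.01],[-0.004,0,-0.01]],"spin":[0,0,0],"hand":[1,1,1]}' | grep -E "pos|force:"; python3 -m handwheel '{"delta_pos":[[0,0,-0.005],[0,0,-0.01],[0,0,-0.01]],"spin":[0,0,0],"hand":[1,1,1]}'| grep -E "pos|force:"
```

```text
tcp_pos: [627.4, 30.0, 148.0]
force: [1.4, 0.9, 3.8]
gripper_force: 25.0
tcp_pos: [627.3, 30.0, 148.9]
force: [2.1, 1.3, 5.2]
gripper_force: 25.0
```

```bash
python3 -m handwheel '{"delta_pos":[[0,0,-0.005],[0,0,-0.01],[0,0,-0.01]],"spin":[0,0,0],"hand":[1,1,1]}' | grep -E "pos|force:"; python3 -m handwheel '{"delta_pos":[[0,-0.001,-0.005],[0,-0.001,-0.01],[0,-0.001,-0.01]],"spin":[0,0,0],"hand":[1,1,1]}'| grep -E "pos|force:"
```

```text
tcp_pos: [627.2, 29.9, 149.9]
force: [2.2, 2.5, 3.5]
gripper_force: 25.0
tcp_pos: [627.1, 29.9, 150.9]
force: [2.4, 5.4, 4.7]
gripper_force: 25.0
```

```bash
python3 -m handwheel '{"delta_pos":[[0.004,-0.001,-0.005],[0.006,-0.001,-0.01],[0.006,-0.001,-0.01]],"spin":[0,0,0],"hand":[1,1,1]}' | grep -E "pos|force:"; python3 -m handwheel '{"delta_pos":[[0,-0.001,-0.005],[0,-0.001,-0.01],[0,-0.001,-0.01]],"spin":[0,0,0],"hand":[1,1,1]}'| grep -E "pos|force:"
```

```text
tcp_pos: [627.1, 29.9, 151.8]
force: [2.4, 3.5, 4.5]
gripper_force: 25.0
tcp_pos: [627.0, 29.9, 152.9]
force: [2.3, 3.7, 3.6]
gripper_force: 25.0
```

```bash
python3 -m handwheel '{"delta_pos":[[0.004,-0.001,-0.005],[0.004,-0.001,-0.01],[0.004,-0.001,-0.01]],"spin":[0,0,0],"hand":[1,1,1]}' | grep -E "pos|force:"; python3 -m handwheel '{"delta_pos":[[0,-0.001,-0.005],[0,-0.001,-0.01],[0,-0.001,-0.01]],"spin":[0,0,0],"hand":[1,1,1]}'| grep -E "pos|force:"
```

```text
tcp_pos: [626.9, 30.0, 153.8]
force: [2.5, 0.3, 3.9]
gripper_force: 25.0
tcp_pos: [626.8, 30.0, 154.8]
force: [2.9, -1.7, 3.2]
gripper_force: 25.0
```

```bash
python3 -m handwheel '{"delta_pos":[[0,-0.001,-0.005],[0,-0.001,-0.01],[0,-0.001,-0.01]],"spin":[0,0,0],"hand":[1,1,1]}' | grep -E "pos|force:"; python3 -m handwheel '{"delta_pos":[[0,-0.001,-0.005],[0,-0.002,-0.01],[0,-0.002,-0.01]],"spin":[0,0,0],"hand":[1,1,1]}'| grep -E "pos|force:"
```

```text
tcp_pos: [626.7, 30.1, 155.7]
force: [3.1, -1.6, 1.5]
gripper_force: 25.0
tcp_pos: [626.5, 30.1, 156.6]
force: [4.2, -2.6, -0.6]
gripper_force: 25.0
```

The pull has faded to nothing, so the jar is down. Settle and read again.

```bash
for i in 1; do python3 -m handwheel '{"delta_pos":[[0,0,0.002]],"spin":[0],"hand":[1]}'| grep -E "pos|force:"; python3 -m handwheel '{"delta_pos":[[0,0,0]],"spin":[0],"hand":[1]}'| grep -E "pos|force:"; python3 -m handwheel '{"delta_pos":[[0,0,0]],"spin":[0],"hand":[1]}'| grep -E "time|pos|force:"; done
```

```text
tcp_pos: [626.5, 30.1, 156.5]
force: [4.3, -2.2, 0.5]
gripper_force: 25.0
tcp_pos: [626.6, 30.1, 156.5]
force: [4.7, -3.4, -0.1]
gripper_force: 25.0
time: 36.5
tcp_pos: [626.6, 30.1, 156.5]
force: [5.1, -3.3, 0.9]
gripper_force: 25.0
```

Jar rests with zero net pull at the handle. Let go, rise, and turn back towards the lever.

```bash
python3 -m handwheel '{"delta_pos":[[0,0,0],[0,0,0],[0,0,0],[0,0,-0.2],[0,0,-0.5],[0,0,-1],[0,0,-1]],"spin":[0,0,0,0,0,0,0],"hand":[-0.3,-0.3,-0.3,-0.3,-0.3,-0.3,-0.3]}'
python3 -m handwheel '{"delta_pos":[[0,0,-0.5],[0,-0.5,-0.5],[0,-1,-0.5],[0,-1,-0.5],[0,-1,-0.5],[0,-1,-0.5],[0,-1,-0.5],[0,-1,-0.5]],"spin":[0.055,0.11,0.165,0.22,0.275,0.33,0.385,0.44],"hand":[-0.3,-0.3,-0.3,-0.3,-0.3,-0.3,-0.3,-0.3]}'
python3 -m handwheel '{"delta_pos":[[-0.4,0,0],[-0.8,0,0],[-0.8,0,0]],"spin":[0.059,0.059,0.059],"hand":[-0.3,-0.3,-0.3]}'
python3 - <<'E'
from h import *
o,s=wrist();print(o["time"],o["tcp_pos"],o["eef_rot"],o["force"])
im=s["image"];cv2.imwrite("pics/w5.png",im[:,:,::-1])
m=cv2.morphologyEx(red(im),cv2.MORPH_OPEN,cv2.getStructuringElement(cv2.MORPH_ELLIPSE,(15,15)))
for b in blobs(m,30): print("red",b,pz(s,b[1],176).round(1))
E
```

```text
time: 37.38
tcp_pos: [628.3, 31.6, 260.8]
eef_rot: [179.6, -0.1, 87.2]
force: [-0.8, 0.1, -0.7]
opening: 0.65
gripper_force: 0.0
time: 38.38
tcp_pos: [526.0, 35.6, 305.8]
eef_rot: [-180.0, 0.1, 7.6]
force: [0.1, -0.4, 0.0]
opening: 0.651
gripper_force: 0.0
time: 38.75
tcp_pos: [444.9, 24.1, 306.2]
eef_rot: [179.9, 0.1, -2.7]
force: [1.2, -1.0, 0.8]
opening: 0.651
gripper_force: 0.0
38.75 [444.85470678  24.14693799 306.23172648] [ 1.79945308e+02  7.37695945e-02 -2.67226148e+00] [ 1.16355667 -1.0238674   0.80986517]
red ([181, 188, 25, 25, 470], [193.0, 200.3]) [441.6 147.  176. ]
```

```bash
python3 -m handwheel '{"delta_pos":[[-0.03,-0.5,0],[-0.07,-1,0],[-0.07,-1,0]],"spin":[0,0,0],"hand":[-0.3,-0.3,-0.3]}'|grep pos
python3 -m handwheel '{"delta_pos":[[0,-0.218,0],[0,-0.218,0],[0,-0.218,0.3],[0,-0.218,0.6],[0,-0.218,1],[0,-0.218,1]],"spin":[0,0,0,0,0,0],"hand":[-0.3,-0.3,-0.3,-0.3,-0.3,-0.3]}'
python3 -m handwheel '{"delta_pos":[[0,0,0.25],[0,0,0.49],[0,0,0.49],[0,0,0.49],[0,0,0.49],[0,0,0.49],[0,0,0.49],[0,0,0.49]],"spin":[0,0,0,0,0,0,0,0],"hand":[-0.3,-0.3,0,1,1,1,1,1]}' 12
```

```text
tcp_pos: [445.2, 129.2, 306.3]
time: 39.92
tcp_pos: [444.7, 144.5, 204.4]
eef_rot: [179.9, 0.3, -2.7]
force: [0.5, -0.3, 0.8]
opening: 0.648
gripper_force: 0.0
time: 40.92
tcp_pos: [446.4, 145.8, 158.1]
eef_rot: [180.0, -0.0, -2.7]
force: [-0.5, -3.6, 6.7]
opening: 0.228
gripper_force: 12.0
```

```bash
python3 -m handwheel '{"delta_pos":[[-0.03,0,-0.07],[-0.056,0,-0.15],[-0.073,0,-0.225],[-0.083,0,-0.31],[-0.085,0,-0.385],[-0.079,0,-0.47],[-0.066,0,-0.54],[-0.05,0,-0.6]],"spin":[0,0,0,0,0,0,0,0],"hand":[1,1,1,1,1,1,1,1]}' 20
python3 -m handwheel '{"delta_pos":[[0.002,0,-0.02],[0.004,0,-0.03],[0.004,0,-0.03]],"spin":[0,0,0],"hand":[1,1,1]}'
```

```text
time: 41.92
tcp_pos: [439.8, 146.2, 217.6]
eef_rot: [179.9, 0.1, -2.7]
force: [-2.7, -6.1, -4.1]
opening: 0.221
gripper_force: 20.0
time: 42.3
tcp_pos: [440.6, 146.2, 220.6]
eef_rot: [179.9, 0.1, -2.7]
force: [-2.2, -5.0, -1.5]
opening: 0.223
gripper_force: 20.0
```

```bash
python3 -m handwheel '{"delta_pos":[[0.004,0,-0.008],[0.006,0,-0.015],[0.006,0,-0.015]],"spin":[0,0,0],"hand":[1,1,1]}'
```

```text
time: 42.68
tcp_pos: [441.0, 146.1, 221.9]
eef_rot: [179.9, 0.1, -2.7]
force: [-1.8, -5.1, -2.8]
opening: 0.222
gripper_force: 20.0
```

```bash
python3 -m handwheel '{"delta_pos":[[0,0,0],[0,0,0],[0,0,-0.3],[0,0,-0.7],[0,0,-1],[0,0,-1]],"spin":[0,0,0,0,0,0],"hand":[-0.3,-0.3,-0.3,-0.3,-0.3,-0.3]}'
python3 -m handwheel '{"delta_pos":[[-0.2,0.5,0],[-0.5,1,0],[-0.6,1,0],[-0.6,1,0]],"spin":[0,0,0,0],"hand":[-0.3,-0.3,-0.3,-0.3]}'
python3 - <<'E'
from h import *
o,s=wrist();W=s;print(o["time"],o["tcp_pos"],o["force"])
m=cv2.morphologyEx(red(s["image"]),cv2.MORPH_OPEN,cv2.getStructuringElement(cv2.MORPH_ELLIPSE,(15,15)))
for b in blobs(m,30): print("red",b,pz(s,b[1],239).round(1))
S=bot.snapshot("scene");D=bot.snapshot("side")
m=red(D["image"]);m[:126]=0;m[160:]=0
for n,s,x,y,r in(("S",S,361,142,8),("D",D,278,137,7)):
    m=red(s["image"]);q=np.zeros_like(m);q[y-r:y+r+1,x-r:x+r+1]=m[y-r:y+r+1,x-r:x+r+1]
    q=cv2.morphologyEx(q,cv2.MORPH_OPEN,cv2.getStructuringElement(cv2.MORPH_ELLIPSE,(5,5)));print(n,blobs(q,3))
a=cv2.resize(W["image"][0:230,100:320,::-1],(400,418));b=cv2.resize(S["image"][80:250,320:500,::-1],(400,378))
cv2.imwrite("pics/fin.png",np.hstack([a,cv2.copyMakeBorder(b,0,40,0,0,0)]))
E
```

```text
time: 43.42
tcp_pos: [443.3, 148.1, 324.8]
eef_rot: [-179.8, -0.3, -2.6]
force: [0.0, -0.1, -0.6]
opening: 0.651
gripper_force: 0.0
time: 43.92
tcp_pos: [377.1, 50.2, 322.1]
eef_rot: [-180.0, -0.0, -2.7]
force: [1.1, 0.5, 0.3]
opening: 0.651
gripper_force: 0.0
43.925 [377.14225174  50.17853861 322.07105752] [1.14778497 0.47830395 0.26470841]
red ([183, 119, 24, 33, 586], [193.7, 136.0]) [437.3 144.  239. ]
S [([357, 139, 8, 9, 59], [360.4, 142.7])]
D [([274, 133, 10, 9, 64], [278.0, 137.2])]
```

View pics/fin.png

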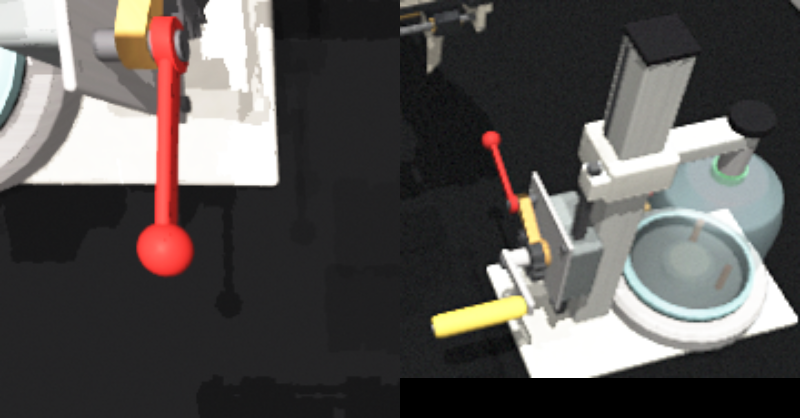

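The final view shows the knob at (490,138) in the crop, the same spot as at the start. The pawl lies on the wheel at about (540,250), the jar is down on its gasket, and the arm is clear. Handing in.

```bash
python3 -c "
from rig import bot
print(bot.sign_off())"
```

```text
the job is handed in; nothing more can be done
None
```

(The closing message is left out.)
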